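Gather the brass nuts in the lip corner of the fittings tote

TASK

The plumber wants the three loose brass nuts together at the pouring corner of the small grey tote. Take the tote by its handle with a light grip (its thin strap must never be squeezed with more than about 60 N per finger), lift it clear of the counter and tilt it well over, with the corner that has the pouring lip lowest, until all three nuts have slid into that corner, without spilling any or disturbing the things around it. Finish still holding the tote up, tilted and still, with the nuts in the corner: do not put it down or let go.

Things in the scene. Friction and masses are not known exactly. Their poses are not given: they have to be found in the camera images.
- tote: Open grey tote with overhead handle, 0.22-0.36 kg. Tray 190 (x) by 140 (y) by 55 mm high, walls and floor 4 mm. Origin: centre of underside, z up. At the +x +y corner, the pouring lip: walls 40 mm high over the last 36 mm and a 40 mm wide tongue sticking out 15 mm diagonally. Nuts slide on the floor at 12 degrees of slope, but along walls into the corner only with about 20 along both x and y.
- handle (a point): Middle of the tote's handle strap, 125 mm above the tote's origin; axes as the tote's. Strap: straight bar along x, 202 mm long, 14 mm thick (y), 26 mm tall (z 112 to 138 mm), on a post outside each short wall; 57 mm free between it and the tray rim. Grasp across y from above; 30 N per finger holds the tote well, over 60 N crushes the strap.
- lip_corner (a point): Inner corner of the tote under the pouring lip, at floor level: (91, 66, 4) mm in the tote's frame. This is the corner the nuts go to; axes as the tote's.
- nut0: Loose hexagonal brass nut lying flat in the tote, one of three alike: 26 mm across the corners (slides like a round disc of that size), 16 mm high, dark bore on top, 45 g. Origin: centre of its underside.
- nut1: Loose hexagonal brass nut lying flat in the tote, one of three alike: 26 mm across the corners (slides like a round disc of that size), 16 mm high, dark bore on top, 45 g. Origin: centre of its underside.
- nut2: Loose hexagonal brass nut lying flat in the tote, one of three alike: 26 mm across the corners (slides like a round disc of that size), 16 mm high, dark bore on top, 45 g. Origin: centre of its underside.
- soap: Bystander: upright soap bottle, 68 mm in diameter, 170 mm high, origin at the centre of its underside. Leave alone.
- roll: Bystander: toilet paper roll standing on end, 110 mm in diameter, 100 mm high, origin at the centre of its underside. Leave alone.
- mug: Bystander: white ceramic mug, 84 mm in diameter, 95 mm high, handle at its +y, origin at the centre of its underside. Leave alone.

How it is judged:
At the end, for the whole second after the job is handed in: Tote held in the air and still, underside centre and lip corner over 30 mm above the counter, touching no bystander, tilted 15 to 60 degrees, its x and y both dipping at least 5 degrees towards the lip corner; all three nuts at rest within 80 mm of that corner, not touched by the fingers (height (world z) of each of lip_corner, tote above 0.03 m and contact force between the fingers and tote above 1 N and angle between tote's own z axis and vertical between 0.25 and 1.05 rad and angle between tote's own x axis and vertical above 1.6508 rad and angle between tote's own y axis and vertical above 1.6508 rad and linear speed of each of tote, nut0, nut1, nut2 below 0.03 m/s and angular speed of tote below 0.15 rad/s and contact force between tote and soap below 0.3 N and contact force between tote and roll below 0.3 N and contact force between tote and mug below 0.3 N and distance between each of nut0, nut1, nut2 and lip_corner below 0.08 m and contact force between the fingers and nut0 below 0.1 N and contact force between the fingers and nut1 below 0.1 N and contact force between the fingers and nut2 below 0.1 N); the arm keeps its last pose, push and grip.
It fails at once if the handle is squeezed with more than 60 N per finger (contact force between the fingers and tote above 120 N).
It fails at once if a nut is spilled out of the tote (distance between any of nut0, nut1, nut2 and tote above 0.16 m).
It fails at once if a bystander is disturbed (distance of any of soap, roll, mug from where it was at the start of the episode above 0.02 m).
It also fails if it takes over 32 s, if anything falls off the work surface, if the arm or the gripper's body presses on something with over 40 N, if the wrist force passes 120 N, or if a joint passes its speed limit or range.

ROBOT

A 6-joint arm with a two-finger parallel gripper is mounted at the origin on the work surface. World frame = base frame: x ahead of the robot, y to its left, z up, the work surface at z = 0. Lengths are in m, angles in rad, forces in N, time in s.
With the tool pointing down it reaches from about 0.25 to 0.725 m from the base axis. Payload 4 kg.
Tool frame: the origin (TCP) lies on the centre line of the jaws, within the pads' length; the fingertips stand 25 mm ahead of it and the grasp point (between the pads) lies 6 mm ahead of it; z points along the fingers, x is the direction in which the jaws open and shut, and the axes are right-handed (so a half turn about z gives the same grasp; the last joint's range is limited). The gripper opens to 85 mm and grips with 20 to 120 N. Pads are 22 mm wide; open, the fingers measure 114 mm over their backs; the gripper's body (76 mm by 85 mm) begins 54 mm behind the grasp point. The pads swing forward as they close: fully open they stand 13 mm farther back than shut.
Start: joints at [-1.121, 0.241, 0.005, 1.335, 0, 1.571], TCP at [0.217, -0.45, 0.256] pointing down, gripper open.
Joint ranges: [-2.72, 2.72], [-1.05, 1.87], [-1.09, 1.28], [-1.99, 2.15], [-1.42, 1.44], [-3.14, 3.14]. Speed limits (rad/s): [2.79, 2.79, 3.14, 3.14, 3.14, 3.14].

INTERFACE

Orientations are given as a unit quaternion [x, y, z, w].
In Python, from workcell import bot, imaging, order gives the robot as it stands.
- The arm moves only by the tool carry_out, never from a script. Its argument "moves" is a list of rows, each a list of 5 numbers: the shift along the tool's x, y, z scaled (see below), then the turn about the tool's z scaled (see below), then the opening, from -1 (shut) to 1 (fully open). In form: [[tx, ty, tz, roll, hand], ...]. A call has 1 to 20 rows; each row is the pose to reach, as a shift and turn from the pose commanded when the call began, along the tool's axes at that moment; what a row does not reach only later rows make up. The controller multiplies each number of a shift by 0.1 m and each number of a turn by 90 degrees. A row lasts 1/10 s, in which the tool goes at most 50 mm and 8.59 degrees, less where a joint would pass 70% of its speed; a pose out of reach is approached as far as the arm can. A call with a number of a shift or a turn outside -1 to 1 is refused whole. A call with a gripper value outside its range is refused whole. The fingers move at their own pace and stop on an object; the grip force is fixed at half the most. Time passes only in rows, so rows that repeat a pose let the fingers close. It gives the time, the measured TCP pose, the force and the opening at its end, in the units of the state.
- bot.get_obs(): the state, without advancing time (a new reading comes with each control period).
- imaging.camera(name): name is "scene" or "top" or "wrist"; returns the picture (400x640x3 uint8, red, green, blue); there is no depth.
- imaging.camera_model(name): a dict with "fovy" (degrees; the focal length in pixels is half the picture's height over the tangent of half this angle, whatever the lens; pixels are square), "cx", "cy" (the principal point, pixels), "dist" ([k1, k2, p1, p2, k3] as OpenCV has them; the pictures are not rectified), "eye" and "rotation" of the camera in the world. Camera axes: x right, y up, looking along -z (the intrinsics and any distortion apply to the point x, -y, -z); pixel columns grow to the right and rows downward; lengths in m; the calibration is good to about 2 mm. A picture is of the moment at which its call begins: read the wrist's pose just before it. camera_model takes no time and is no camera call; for the wrist camera it gives the pose at the moment of the call.
- order.job_done(): hands the job in, once; it reports no verdict.
The state is a dict: "clock": time; "joint_pos": joint angles; "joint_vel": joint speeds; "tau": joint torques, N m; "eef_pos": TCP position; "tool_rot": TCP orientation; "ft_force": force on the tool from outside, world axes, zero at the start; "ft_torque": the same for the moment, N m; "grip_width": finger opening in m.
Only numpy, scipy, OpenCV 4.12 (cv2) and the standard library are available. Lean on these libraries where they do the work, as an engineer would, in place of code of your own. Each camera call takes 0.05 s, during which the arm holds its last target.

## Working session

There is one attempt and no reset: what is moved stays moved. The work goes in short steps, Python scripts to look and compute and a tool call to move; the robot and the scene stay as the last step left them, time stands still between calls to the robot, and variables do not carry over. Pictures are saved under pics/ and viewed, and the job is handed in when it is done.

Besides the shell and the picture viewer there is one more tool, called after ">>>" by a JSON object that holds its "method" and its "body". carry_out: Moves the arm, as the interface text tells. Its arguments: {"type":"object","properties":{"moves":{"type":"array","items":{"type":"array","items":{"type":"number","minimum":-1,"maximum":1}}}},"required":["moves"]}

```bash
ls; mkdir -p pics
python3 - <<'E'
from workcell import bot, imaging, order
import cv2
print(bot.get_obs())
for n in("scene","top","wrist"):
    m=imaging.camera_model(n); print(n,m)
    cv2.imwrite(f"pics/{n}0.png",imaging.camera(n)[:,:,::-1])
E
```

```text
pics
{'clock': 0.0, 'joint_pos': array([-1.12100959e+00,  2.41379646e-01,  3.69754756e-03,  1.33516859e+00,
       -9.25724540e-06,  1.57078729e+00]), 'joint_vel': array([ 0.00027517, -0.0009538 , -0.00081666,  0.00051875, -0.00060133,
       -0.00034659]), 'tau': array([ 4.05838982e-04, -3.72320902e+01,  2.52405417e+01,  1.70229084e-02,
        1.12695411e-04,  1.28329893e-05]), 'eef_pos': array([ 0.21713179, -0.44974776,  0.25541935]), 'tool_rot': array([ 8.46988820e-01, -5.31609710e-01, -8.72465879e-04, -5.42146472e-04]), 'ft_force': array([0.18413505, 0.14085744, 0.18368905]), 'ft_torque': array([-0.04975247,  0.0679566 , -0.01397239]), 'grip_width': 0.08495747104479809}
scene {'fovy': 44.14840862872739, 'cx': 319.54219389449963, 'cy': 200.23239639810413, 'dist': array([-0.13259624,  0.        ,  0.        ,  0.        ,  0.        ]), 'eye': array([1.45946729, 0.25267938, 1.07597051]), 'rotation': array([0.21330129, 0.28678143, 0.74833833, 0.5587922 ])}
top {'fovy': 44.185161877441004, 'cx': 316.5357707631715, 'cy': 200.08399606179114, 'dist': array([0.00041201, 0.        , 0.        , 0.        , 0.        ]), 'eye': array([0.3472344 , 0.01861088, 1.33029048]), 'rotation': array([-0.06798884,  0.06791394,  0.7093047 , -0.69832089])}
wrist {'fovy': 66.96492122889633, 'cx': 318.33507013402755, 'cy': 201.3073079970113, 'dist': array([-0.05658471,  0.        ,  0.        ,  0.        ,  0.        ]), 'eye': array([ 0.28943571, -0.41567075,  0.37275394]), 'rotation': array([-0.13390059,  0.08524103, -0.52497079,  0.83618794])}
```

View pics/top0.png

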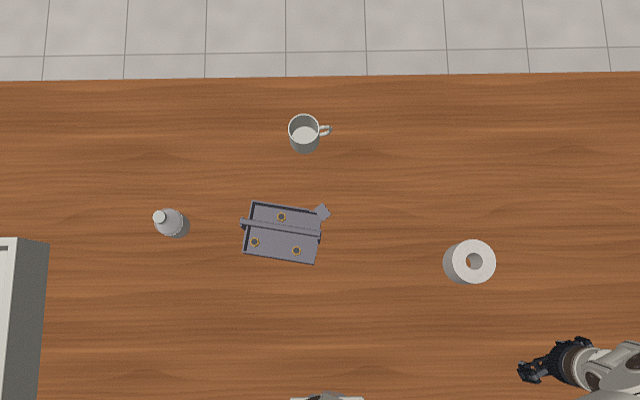

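View pics/scene0.png

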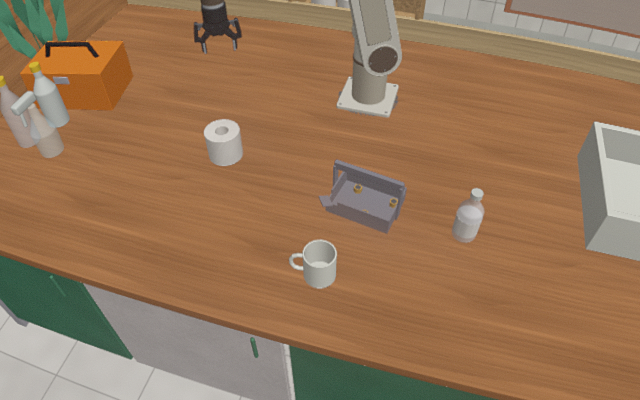

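Run:
```python
import cv2
a=cv2.imread("pics/top0.png")[185:285,220:350]
cv2.imwrite("pics/top0c.png",cv2.resize(a,None,fx=6,fy=6,interpolation=cv2.INTER_CUBIC))
```

```text
(no output)
```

View pics/top0c.png

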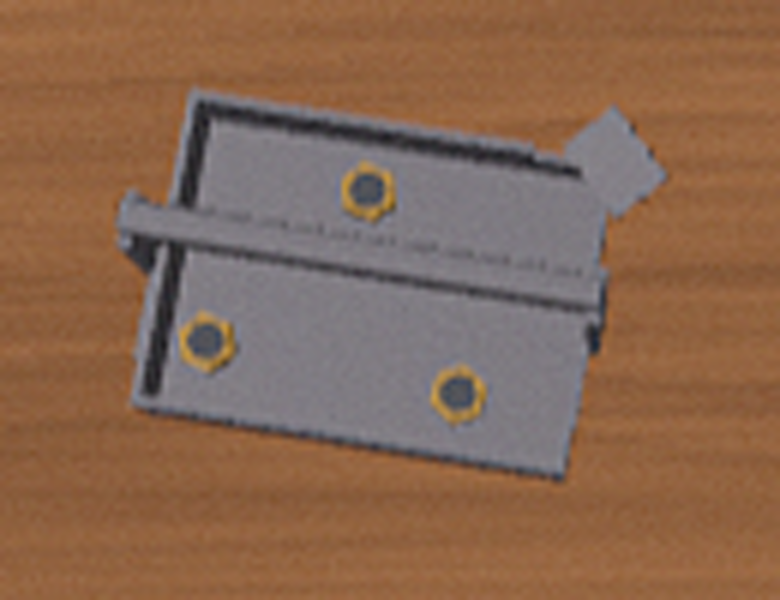

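View pics/wrist0.png

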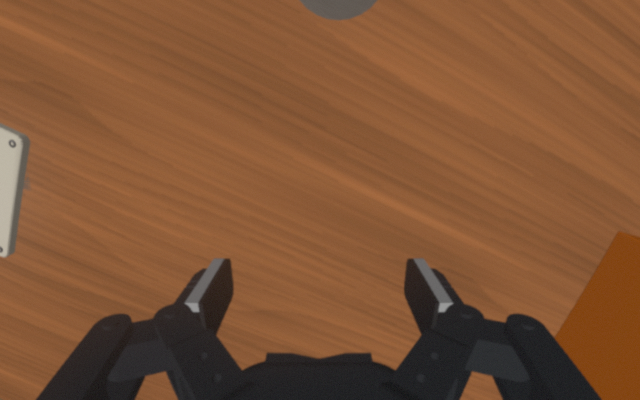

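```bash
cat > h.py <<'E'
import numpy as np, cv2
from scipy.spatial.transform import Rotation as R
def ray(m,u,v,z):
    f=200/np.tan(np.radians(m["fovy"]/2))
    K=np.array([[f,0,m["cx"]],[0,f,m["cy"]],[0,0,1]])
    p=cv2.undistortPoints(np.array([[[u,v]]],float),K,np.array(m["dist"]))[0,0]
    d=R.from_quat(m["rotation"]).apply([p[0],-p[1],-1]); e=np.array(m["eye"])
    return e+d*(z-e[2])/d[2]
def proj(m,P):
    f=200/np.tan(np.radians(m["fovy"]/2))
    K=np.array([[f,0,m["cx"]],[0,f,m["cy"]],[0,0,1]])
    c=R.from_quat(m["rotation"]).inv().apply(np.atleast_2d(P)-m["eye"])*[1,-1,-1]
    return cv2.projectPoints(c,np.zeros(3),np.zeros(3),K,np.array(m["dist"]))[0][:,0]
E
python3 - <<'E'
from h import *
from workcell import imaging
m=imaging.camera_model("top")
def c(x,y): return 220+(x+.5)/6-.5,185+(y+.5)/6-.5
L=ray(m,*c(125,215),.138);Rr=ray(m,*c(603,288),.138)
d=Rr-L
print("strap",L,Rr,np.linalg.norm(d),(L+Rr)/2,np.degrees(np.arctan2(d[1],d[0])))
for n,p,z in[("rimTL",(193,90),.055),("rimBL",(135,403),.055),("rimBR",(563,472),.055)]: print(n,ray(m,*c(*p),z))
for p in((368,190),(207,342),(458,394)):print("nut",ray(m,*c(*p),.02))
for n,p,z in[("soaptop",(160,217),.17),("roll",(474,262),.1),("mug",(304,128),.095)]: print(n,ray(m,*p,z))
E
```

```text
strap [0.53187928 0.20389171 0.138     ] [0.49889426 0.00953718 0.138     ] 0.1971336914649926 [0.51538677 0.10671444 0.138     ] -99.63221607177654
rimTL [0.59982884 0.18767266 0.055     ]
rimBL [0.46278382 0.21132613 0.055     ]
rimBR [0.43037219 0.02738996 0.055     ]
nut [0.55978342 0.11333366 0.02      ]
nut [0.49252658 0.18498338 0.02      ]
nut [0.46770345 0.07363042 0.02      ]
soaptop [0.53817146 0.39079461 0.17      ]
roll [ 0.4243292  -0.37144185  0.1       ]
mug [0.78158628 0.0468376  0.095     ]
```

>>> {"method": "carry_out", "body": {"moves": [[-0.62, -0.85, -0.2, 0, 1], [-0.62, -0.85, -0.2, 0, 1], [-0.62, -0.85, -0.2, 0, 1]]}}

```text
clock: 0.45
eef_pos: [0.2683, -0.3542, 0.2771]
tool_rot: [0.848, -0.53, 0.0, -0.001]
ft_force: [0.1, -0.2, 0.4]
grip_width: 0.0855
```

>>> {"method": "carry_out", "body": {"moves": [[-0.62, -0.85, -0.1, 0, 1], [-0.62, -0.85, -0.1, 0, 1], [-0.62, -0.85, -0.1, 0, 1]]}}

```text
clock: 0.75
eef_pos: [0.3181, -0.2613, 0.2867]
tool_rot: [0.849, -0.529, 0.0, -0.001]
ft_force: [0.4, -0.4, -1.5]
grip_width: 0.0854
```

>>> {"method": "carry_out", "body": {"moves": [[-0.62, -0.85, 0, 0, 1], [-0.62, -0.85, 0, 0, 1], [-0.62, -0.85, 0, 0, 1]]}}

```text
clock: 1.05
eef_pos: [0.3677, -0.1687, 0.2861]
tool_rot: [0.849, -0.529, -0.0, -0.001]
ft_force: [-0.4, -1.0, -0.6]
grip_width: 0.0856
```

>>> {"method": "carry_out", "body": {"moves": [[-0.62, -0.85, 0, 0, 1], [-0.62, -0.85, 0, 0, 1], [-0.62, -0.85, 0, 0, 1]]}}

```text
clock: 1.35
eef_pos: [0.4175, -0.0764, 0.2859]
tool_rot: [0.849, -0.529, -0.0, -0.001]
ft_force: [-0.1, -0.7, -0.5]
grip_width: 0.0856
```

>>> {"method": "carry_out", "body": {"moves": [[-0.62, -0.85, 0, 0, 1], [-0.62, -0.85, 0, 0, 1], [-0.62, -0.85, 0, 0, 1]]}}

```text
clock: 1.65
eef_pos: [0.4673, 0.0159, 0.2856]
tool_rot: [0.848, -0.53, -0.0, -0.0]
ft_force: [-0.9, -0.1, 0.3]
grip_width: 0.0853
```

>>> {"method": "carry_out", "body": {"moves": [[-0.62, -0.85, 0, -0.6, 1], [-0.62, -0.85, 0, -0.6, 1], [-0.62, -0.85, 0, -0.6, 1], [-0.62, -0.85, 0, -0.6, 1], [-0.62, -0.85, 0, -0.6, 1], [-0.62, -0.85, 0, -0.6, 1], [-0.62, -0.85, 0, -0.6, 1], [-0.62, -0.85, 0, -0.6, 1]]}}

```text
clock: 2.45
eef_pos: [0.515, 0.1043, 0.2859]
tool_rot: [0.996, -0.09, -0.0, 0.001]
ft_force: [0.3, -0.5, -0.9]
grip_width: 0.0853
```

Run:
```python
from workcell import bot
from h import *
o=bot.get_obs();print(o["clock"],o["joint_pos"],o["eef_pos"],o["ft_force"]);print(R.from_quat(o["tool_rot"]).as_matrix().round(3))
```

```text
2.45 [ 2.00333473e-01  2.82352224e-01  1.37349845e-01  1.42683215e+00
 -8.48377516e-04  1.95182976e+00] [0.51503221 0.10433992 0.28592776] [ 0.27283346 -0.45927208 -0.91828831]
[[ 0.984 -0.18  -0.001]
 [-0.18  -0.984 -0.001]
 [-0.001  0.001 -1.   ]]
```

>>> {"method": "carry_out", "body": {"moves": [[1, 0, -1, 0, 1], [1, 0, -1, 0, 1], [1, 0, -1, 0, 1], [1, 0, -1, 0, 1]]}}

```text
clock: 2.85
eef_pos: [0.6186, 0.0864, 0.3894]
tool_rot: [0.996, -0.091, 0.005, -0.001]
ft_force: [0.3, -0.1, 0.2]
grip_width: 0.0853
```

>>> {"method": "carry_out", "body": {"moves": [[1, 0, -1, 0, 1], [1, 0, -1, 0, 1], [1, 0, -1, 0, 1], [1, 0, -1, 0, 1]]}}

```text
clock: 3.25
eef_pos: [0.6378, 0.0633, 0.4567]
tool_rot: [0.996, -0.09, -0.002, 0.001]
ft_force: [-0.4, 0.7, 0.6]
grip_width: 0.0856
```

```bash
cat > st.py <<'E'
from workcell import bot
from h import *
o=bot.get_obs();print(o["clock"],o["joint_pos"].round(3),o["eef_pos"].round(4),o["ft_force"].round(1),o["ft_torque"].round(2),o["grip_width"]);print(R.from_quat(o["tool_rot"]).as_matrix().round(3))
E
python3 st.py
```

```text
3.25 [ 9.900e-02  7.000e-01  1.272e+00  2.147e+00 -1.000e-03  1.851e+00] [0.6378 0.0633 0.4567] [-0.4  0.7  0.6] [-0.01  0.05  0.03] 0.08556743920554874
[[ 0.984 -0.18  -0.004]
 [-0.18  -0.984 -0.001]
 [-0.004  0.002 -1.   ]]
```

>>> {"method": "carry_out", "body": {"moves": [[1, 0, -1, 0, 1], [1, 0, -1, 0, 1], [1, 0, -1, 0, 1], [1, 0, -1, 0, 1]]}}

```text
clock: 3.65
eef_pos: [0.6315, 0.0433, 0.4785]
tool_rot: [0.996, -0.089, 0.014, -0.002]
ft_force: [1.5, 0.2, -0.1]
grip_width: 0.0854
```

```bash
python3 st.py
```

```text
3.65 [ 0.068  0.667  1.274  2.149 -0.     1.818] [0.6315 0.0433 0.4785] [ 1.5  0.2 -0.1] [0.02 0.01 0.03] 0.08535508794544364
[[ 0.984 -0.178  0.029]
 [-0.178 -0.984  0.002]
 [ 0.028 -0.007 -1.   ]]
```

>>> {"method": "carry_out", "body": {"moves": [[0, 0, -1, 0, 1], [0, 0, -1, 0, 1], [0, 0, -1, 0, 1], [0, 0, -1, 0, 1]]}}

```text
clock: 4.05
eef_pos: [0.6135, 0.0428, 0.5222]
tool_rot: [0.995, -0.089, 0.049, -0.008]
ft_force: [0.2, -0.2, 0.3]
grip_width: 0.0859
```

```bash
python3 st.py
```

```text
4.05 [ 0.07   0.597  1.275  2.149 -0.     1.819] [0.6135 0.0428 0.5222] [ 0.2 -0.2  0.3] [-0.03  0.07 -0.02] 0.08592247717984007
[[ 0.979 -0.176  0.099]
 [-0.178 -0.984  0.007]
 [ 0.096 -0.024 -0.995]]
```

>>> {"method": "carry_out", "body": {"moves": [[0, 0, -1, 0, 1], [0, 0, -1, 0, 1], [0, 0, -1, 0, 1], [0, 0, -1, 0, 1]]}}

```text
clock: 4.45
eef_pos: [0.5927, 0.0412, 0.5641]
tool_rot: [0.992, -0.089, 0.083, -0.013]
ft_force: [-0.5, 0.3, -0.4]
grip_width: 0.0853
```

```bash
python3 st.py
```

```text
4.45 [ 0.069  0.528  1.275  2.149 -0.     1.819] [0.5927 0.0412 0.5641] [-0.5  0.3 -0.4] [ 0.01  0.24 -0.03] 0.08533615522458249
[[ 0.97  -0.174  0.168]
 [-0.178 -0.984  0.012]
 [ 0.163 -0.041 -0.986]]
```

>>> {"method": "carry_out", "body": {"moves": [[0, 0, 1, 0, 1], [0, 0, 1, 0, 1], [0, 0, 1, 0, 1], [0, 0, 1, 0, 1]]}}

```text
clock: 4.85
eef_pos: [0.6075, 0.0422, 0.4565]
tool_rot: [0.993, -0.089, 0.074, -0.012]
ft_force: [0.2, -0.4, 0.0]
grip_width: 0.0855
```

```bash
python3 st.py
```

```text
4.85 [ 0.069  0.382  0.71   1.748 -0.     1.819] [0.6075 0.0422 0.4565] [ 0.2 -0.4  0. ] [-0.06  0.18 -0.04] 0.08549027637078424
[[ 0.973 -0.175  0.15 ]
 [-0.178 -0.984  0.01 ]
 [ 0.146 -0.037 -0.989]]
```

```bash
cat > fit.py <<'E'
from h import *
D=[(.2171,-.4498,.2554,.24138,.0037,1.33517),(.51503,.10434,.28593,.28235,.13735,1.42683),(.6378,.0633,.4567,.700,1.272,2.147),(.6315,.0433,.4785,.667,1.274,2.149),(.6135,.0428,.5222,.597,1.275,2.149),(.5927,.0412,.5641,.528,1.275,2.149),(.6075,.0422,.4565,.382,.71,1.748)]
D=np.array(D);r=np.hypot(D[:,0],D[:,1]);z=D[:,2];a,b,c=D[:,3:].T
def F(a,b,c): return np.stack([np.ones_like(a),np.exp(-1j*a),np.exp(-1j*(a-b)),np.exp(-1j*(a-b+c))],-1)
M=F(a,b,c);y=r+1j*z
# prior: base at r=0
lam=1e-3
A=np.vstack([M,lam*np.eye(4)]);s=np.linalg.lstsq(A,np.r_[y,lam*np.array([0.1j,.3j,.3,.25])],rcond=None)[0]
if __name__=="__main__":
    print(s.round(3),abs(M@s-y).round(4))
    for j2,j3 in[(-1.05,-1.09),(-.5,-1.09),(0,-1.09),(.3,-1.09),(-1.05,-.5),(-1.05,-.9)]:
        print(j2,j3,F(np.array(j2),np.array(j3),np.array(np.pi/2-j2+j3))@s)
E
python3 fit.py
```

```text
[ 0.001+0.241j -0.001+0.493j  0.391+0.008j  0.381+0.j   ] [0.     0.     0.     0.0001 0.0002 0.0001 0.    ]
-1.05 -1.09 (-0.03632038653614411+0.09756720562713256j)
-0.5 -1.09 (0.09335464400068133+0.08199911172882446j)
0 -1.09 (0.18847980830772285+0.010509215229652313j)
0.3 -1.09 (0.22458635933653276-0.05163892222826638j)
-1.05 -0.5 (-0.09843109300537095+0.3164278645330668j)
-1.05 -0.9 (-0.0419946343909382+0.17157551195646842j)
```

```bash
cat > go.py <<'E'
import sys
from workcell import bot
from h import *
def to(t,yaw=None):
    o=bot.get_obs();M=R.from_quat(o["tool_rot"]).as_matrix();d=np.array(t)-o["eef_pos"]
    print("delta tool (x0.1m)",(M.T@d*10).round(3))
if __name__=="__main__": to([float(v) for v in sys.argv[1:4]])
E
python3 go.py .496 .106 .25
```

```text
delta tool (x0.1m) [-1.5   -0.357  1.881]
```

>>> {"method": "carry_out", "body": {"moves": [[-0.75, -0.18, 0.94, 0, 1], [-0.75, -0.18, 0.94, 0, 1], [-0.75, -0.18, 0.94, 0, 1]]}}

```text
clock: 5.15
eef_pos: [0.5528, 0.075, 0.3574]
tool_rot: [0.993, -0.089, 0.079, -0.013]
ft_force: [0.1, -0.1, -0.2]
grip_width: 0.0856
```

>>> {"method": "carry_out", "body": {"moves": [[-0.75, -0.18, 0.94, 0, 1], [-0.75, -0.18, 0.94, 0, 1], [-0.75, -0.18, 0.94, 0, 1], [-0.75, -0.18, 0.94, 0, 1]]}}

```text
clock: 5.55
eef_pos: [0.5001, 0.1073, 0.2555]
tool_rot: [0.993, -0.088, 0.08, -0.013]
ft_force: [-0.4, -0.3, 0.5]
grip_width: 0.0854
```

```bash
python3 st.py
python3 - <<'E'
from workcell import bot, imaging, order
from h import *
im=imaging.camera("wrist").copy();m=imaging.camera_model("wrist")
yaw=np.radians(-99.8);ex=np.array([np.cos(yaw),np.sin(yaw),0]);ey=np.array([-ex[1],ex[0],0])
c=np.array([.515,.107,0])
for x in(-.101,0,.101):
  for y in(-.007,.007):
    p=proj(m,c+x*ex+y*ey+[0,0,.138])[0]
    cv2.circle(im,tuple(int(v) for v in p.round()),2,(255,0,0),-1)
cv2.imwrite("pics/w1.png",im[:,:,::-1])
E
```

```text
5.55 [ 0.225  0.146 -0.129  1.135 -0.025  1.971] [0.5001 0.1073 0.2555] [-0.4 -0.3  0.5] [-0.03  0.15 -0.03] 0.08541830079813423
[[ 0.972 -0.173  0.162]
 [-0.177 -0.984  0.011]
 [ 0.158 -0.039 -0.987]]
```

View pics/w1.png

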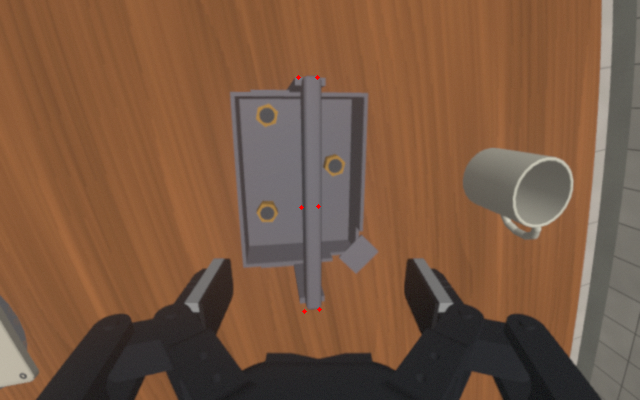

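```bash
python3 go.py .514 .107 .131
```

```text
delta tool (x0.1m) [-0.094  0.035  1.271]
```

>>> {"method": "carry_out", "body": {"moves": [[-0.05, 0.02, 0.64, 0, 0.4], [-0.05, 0.02, 0.64, 0, 0.4], [-0.05, 0.02, 0.64, 0, 0.4]]}}

```text
clock: 5.9
eef_pos: [0.5088, 0.1061, 0.1931]
tool_rot: [0.992, -0.089, 0.083, -0.013]
ft_force: [-0.9, 0.2, -0.5]
grip_width: 0.06
```

>>> {"method": "carry_out", "body": {"moves": [[-0.05, 0.02, 0.64, 0, 0.2], [-0.05, 0.02, 0.64, 0, 0], [-0.05, 0.02, 0.64, 0, -0.2], [-0.05, 0.02, 0.64, 0, -0.3]]}}

```text
clock: 6.3
eef_pos: [0.5153, 0.1063, 0.1315]
tool_rot: [0.992, -0.089, 0.085, -0.014]
ft_force: [0.1, -0.3, -0.4]
grip_width: 0.0299
```

```bash
python3 st.py;python3 go.py .514 .107 .131
python3 - <<'E'
from workcell import bot, imaging, order
from h import *
cv2.imwrite("pics/w2.png",imaging.camera("wrist")[:,:,::-1])
E
```

```text
6.3 [ 0.217  0.27  -0.318  0.813 -0.025  1.964] [0.5153 0.1063 0.1315] [ 0.1 -0.3 -0.4] [0.03 0.18 0.01] 0.02991805283736747
[[ 0.97  -0.174  0.171]
 [-0.179 -0.984  0.012]
 [ 0.166 -0.043 -0.985]]
delta tool (x0.1m) [-0.015 -0.004  0.003]
```

View pics/w2.png

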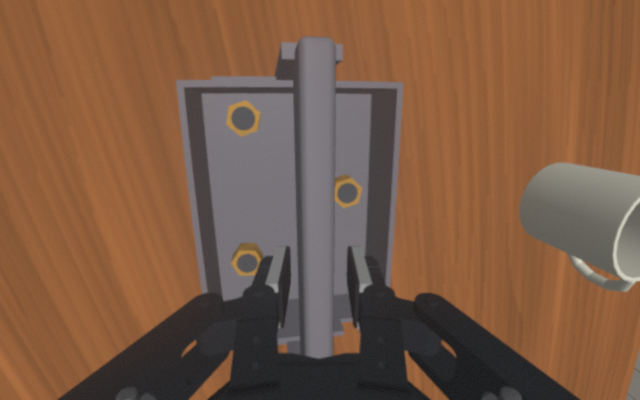

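>>> {"method": "carry_out", "body": {"moves": [[0, 0, 0, 0, -0.5], [0, 0, 0, 0, -0.58], [0, 0, 0, 0, -0.62], [0, 0, 0, 0, -0.62]]}}

```text
clock: 6.75
eef_pos: [0.5136, 0.1063, 0.1306]
tool_rot: [0.992, -0.089, 0.084, -0.014]
ft_force: [0.5, -1.2, 5.9]
grip_width: 0.0168
```

```bash
python3 st.py
```

```text
6.75 [ 0.217  0.269 -0.322  0.811 -0.024  1.964] [0.5136 0.1063 0.1306] [ 0.5 -1.2  5.9] [0.06 0.51 0.01] 0.01679276373366492
[[ 0.97  -0.174  0.17 ]
 [-0.179 -0.984  0.012]
 [ 0.165 -0.042 -0.985]]
```

>>> {"method": "carry_out", "body": {"moves": [[0, 0, -0.05, 0, -0.63], [0, 0, -0.1, 0, -0.64], [0, 0, -0.15, 0, -0.65], [0, 0, -0.2, 0, -0.66], [0, 0, -0.2, 0, -0.66]]}}

```text
clock: 7.25
eef_pos: [0.51, 0.1056, 0.1496]
tool_rot: [0.992, -0.089, 0.084, -0.013]
ft_force: [0.9, -1.4, 0.1]
grip_width: 0.0149
```

```bash
python3 st.py
python3 - <<'E'
from workcell import bot, imaging, order
from h import *
cv2.imwrite("pics/w3.png",imaging.camera("wrist")[:,:,::-1])
cv2.imwrite("pics/s3.png",cv2.resize(imaging.camera("scene")[100:320,220:460,::-1],None,fx=2.5,fy=2.5))
E
```

```text
7.25 [ 0.218  0.242 -0.302  0.859 -0.026  1.965] [0.51   0.1056 0.1496] [ 0.9 -1.4  0.1] [-0.22 -0.07 -0.05] 0.01488731687606886
[[ 0.97  -0.174  0.169]
 [-0.179 -0.984  0.011]
 [ 0.164 -0.041 -0.986]]
```

View pics/w3.png

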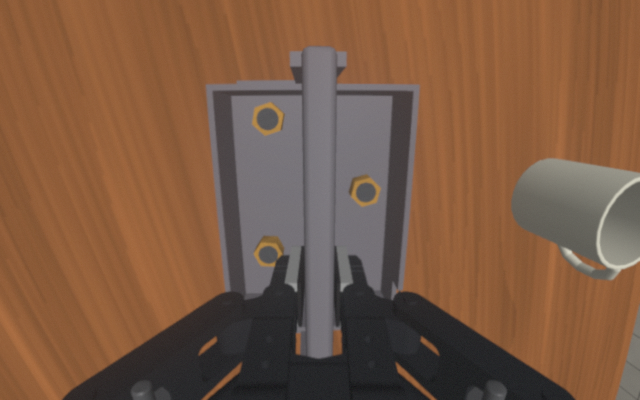

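View pics/s3.png

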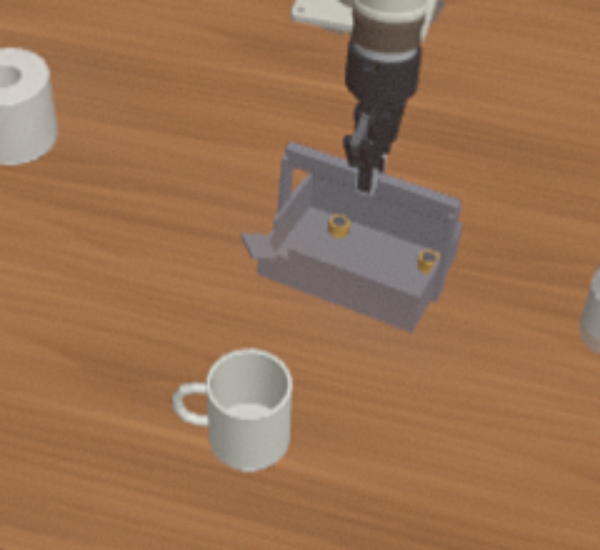

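>>> {"method": "carry_out", "body": {"moves": [[0, 0, 0, 0, -0.68], [0, 0, 0, 0, -0.69], [0, 0, 0, 0, -0.7], [0, 0, -0.1, 0, -0.7], [0, 0, -0.2, 0, -0.7], [0, 0, -0.2, 0, -0.7]]}}

```text
clock: 7.95
eef_pos: [0.5056, 0.1058, 0.169]
tool_rot: [0.993, -0.089, 0.083, -0.013]
ft_force: [0.1, -0.2, -4.4]
grip_width: 0.0135
```

```bash
python3 st.py
python3 - <<'E'
from workcell import bot, imaging, order
from h import *
cv2.imwrite("pics/w4.png",imaging.camera("wrist")[:,:,::-1])
E
```

```text
7.95 [ 0.219  0.216 -0.28   0.909 -0.024  1.966] [0.5056 0.1058 0.169 ] [ 0.1 -0.2 -4.4] [-0.05  0.29 -0.  ] 0.013450175755474449
[[ 0.971 -0.174  0.167]
 [-0.178 -0.984  0.012]
 [ 0.162 -0.041 -0.986]]
```

View pics/w4.png

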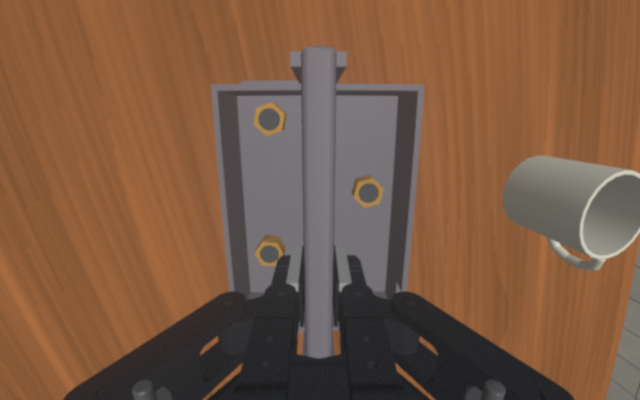

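>>> {"method": "carry_out", "body": {"moves": [[0, 0, -0.2, 0, -0.7], [0, 0, -0.5, 0, -0.7], [0, 0, -0.8, 0, -0.7], [0, 0, -1, 0, -0.7]]}}

```text
clock: 8.4
eef_pos: [0.4889, 0.1046, 0.2681]
tool_rot: [0.993, -0.089, 0.083, -0.013]
ft_force: [1.6, 0.1, -4.6]
grip_width: 0.0137
```

>>> {"method": "carry_out", "body": {"moves": [[0, 0, -0.3, -0.04, -0.7], [0, 0, -0.6, -0.1, -0.7], [0, 0, -0.9, -0.17, -0.7], [0, 0, -1, -0.24, -0.7], [0, 0, -1, -0.31, -0.7], [0, 0, -1, -0.38, -0.7], [0, 0, -1, -0.45, -0.7], [0, 0, -1, -0.52, -0.7], [0, 0, -1, -0.59, -0.7], [0, 0, -1, -0.66, -0.7], [0, 0, -1, -0.73, -0.7], [0, 0, -1, -0.8, -0.7], [0, 0, -1, -0.85, -0.7]]}}

```text
clock: 9.7
eef_pos: [0.4719, 0.1033, 0.3643]
tool_rot: [0.833, 0.546, 0.072, 0.04]
ft_force: [0.3, 0.5, -4.3]
grip_width: 0.0136
```

```bash
python3 st.py
python3 - <<'E'
from workcell import bot, imaging, order
from h import *
cv2.imwrite("pics/w5.png",imaging.camera("wrist")[:,:,::-1])
E
```

```text
9.7 [ 0.231  0.061  0.056  1.403 -0.026  0.639] [0.4719 0.1033 0.3643] [ 0.3  0.5 -4.3] [-0.02  0.39 -0.02] 0.013567336802638429
[[ 0.392  0.905  0.164]
 [ 0.917 -0.4    0.011]
 [ 0.076  0.146 -0.986]]
```

View pics/w5.png

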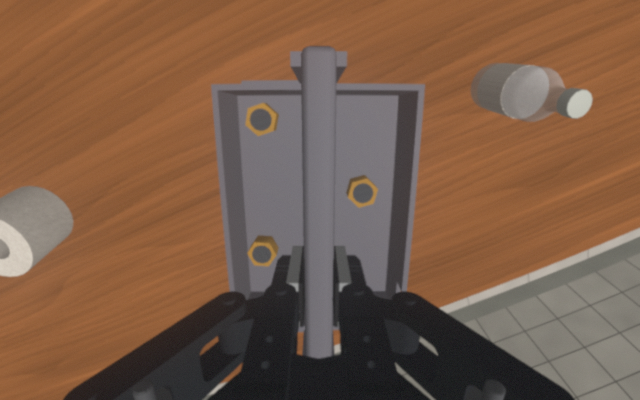

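>>> {"method": "carry_out", "body": {"moves": [[0, 0, -0.1, -0.04, -0.7], [0, 0, -0.2, -0.1, -0.7], [0, 0, -0.3, -0.17, -0.7], [0, 0, -0.4, -0.24, -0.7], [0, 0, -0.5, -0.31, -0.7], [0, 0, -0.6, -0.38, -0.7], [0, 0, -0.6, -0.45, -0.7], [0, 0, -0.6, -0.52, -0.7], [0, 0, -0.6, -0.59, -0.7], [0, 0, -0.6, -0.66, -0.7], [0, 0, -0.6, -0.73, -0.7], [0, 0, -0.6, -0.8, -0.7], [0, 0, -0.6, -0.87, -0.7], [0, 0, -0.6, -0.93, -0.7], [0, 0, -0.6, -0.95, -0.7]]}}

```text
clock: 11.25
eef_pos: [0.4622, 0.1026, 0.4237]
tool_rot: [0.243, 0.967, 0.026, 0.079]
ft_force: [0.1, -0.6, -4.7]
grip_width: 0.0135
```

>>> {"method": "carry_out", "body": {"moves": [[0, 0, -0.1, -0.04, -0.7], [0, 0, -0.2, -0.1, -0.7], [0, 0, -0.3, -0.17, -0.7], [0, 0, -0.4, -0.24, -0.7], [0, 0, -0.5, -0.31, -0.7], [0, 0, -0.6, -0.38, -0.7], [0, 0, -0.6, -0.45, -0.7], [0, 0, -0.6, -0.52, -0.7], [0, 0, -0.6, -0.59, -0.7], [0, 0, -0.6, -0.66, -0.7], [0, 0, -0.6, -0.73, -0.7], [0, 0, -0.6, -0.8, -0.7], [0, 0, -0.6, -0.87, -0.7], [0, 0, -0.6, -0.93, -0.7], [0, 0, -0.6, -0.95, -0.7]]}}

```text
clock: 12.75
eef_pos: [0.4523, 0.1019, 0.4829]
tool_rot: [-0.478, 0.874, -0.035, 0.075]
ft_force: [-0.4, 0.6, -4.8]
grip_width: 0.0135
```

```bash
python3 st.py
```

```text
12.75 [ 0.238  0.062  0.366  1.711 -0.028 -2.335] [0.4523 0.1019 0.4829] [-0.4  0.6 -4.8] [-0.09  0.36 -0.01] 0.013477636626147888
[[-0.532 -0.831  0.164]
 [-0.841  0.541  0.011]
 [-0.098 -0.132 -0.986]]
```

Both axes now dip toward the lip (5.6°, 7.6°). Push up against the limits to increase the tilt.

>>> {"method": "carry_out", "body": {"moves": [[0, 0, -0.4, 0, -0.7], [0, 0, -0.8, 0, -0.7], [0, 0, -1, 0, -0.7], [0, 0, -1, 0, -0.7]]}}

```text
clock: 13.15
eef_pos: [0.436, 0.1009, 0.5849]
tool_rot: [-0.477, 0.875, -0.036, 0.079]
ft_force: [0.9, 0.8, -3.8]
grip_width: 0.0136
```

>>> {"method": "carry_out", "body": {"moves": [[0, 0, -0.4, 0, -0.7], [0, 0, -0.8, 0, -0.7], [0, 0, -1, 0, -0.7], [0, 0, -1, 0, -0.7]]}}

```text
clock: 13.55
eef_pos: [0.4115, 0.0967, 0.6403]
tool_rot: [-0.477, 0.873, -0.041, 0.098]
ft_force: [-0.2, 0.2, -4.4]
grip_width: 0.0136
```

>>> {"method": "carry_out", "body": {"moves": [[0, 0, -0.4, 0, -0.7], [0, 0, -0.8, 0, -0.7], [0, 0, -1, 0, -0.7], [0, 0, -1, 0, -0.7]]}}

```text
clock: 13.95
eef_pos: [0.3853, 0.0911, 0.6612]
tool_rot: [-0.476, 0.87, -0.047, 0.121]
ft_force: [0.1, 1.1, -5.2]
grip_width: 0.0134
```

```bash
python3 st.py
python3 - <<'E'
from workcell import bot, imaging, order
from h import *
cv2.imwrite("pics/w6.png",imaging.camera("wrist")[:,:,::-1])
E
```

```text
13.95 [ 0.254  0.086  0.924  2.149 -0.031 -2.322] [0.3853 0.0911 0.6612] [ 0.1  1.1 -5.2] [-0.12  0.58  0.01] 0.013413325269991944
[[-0.518 -0.816  0.256]
 [-0.839  0.543  0.034]
 [-0.167 -0.197 -0.966]]
```

View pics/w6.png

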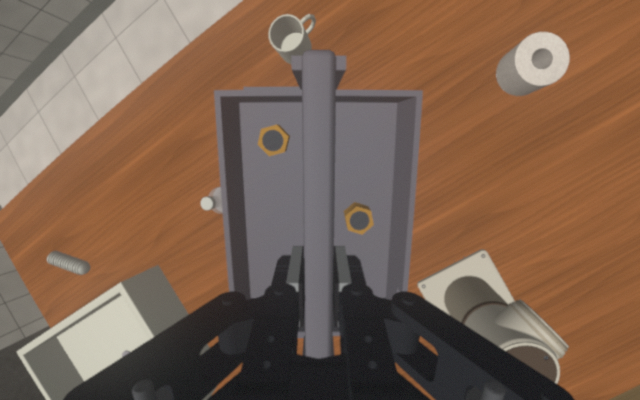

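>>> {"method": "carry_out", "body": {"moves": [[-0.2, -0.2, -0.4, 0, -0.7], [-0.4, -0.4, -0.7, 0, -0.7], [-0.5, -0.5, -0.9, 0, -0.7], [-0.5, -0.5, -0.9, 0, -0.7]]}}

```text
clock: 14.4
eef_pos: [0.4172, 0.098, 0.6735]
tool_rot: [-0.475, 0.867, -0.052, 0.143]
ft_force: [0.9, -1.0, -5.8]
grip_width: 0.0136
```

>>> {"method": "carry_out", "body": {"moves": [[-0.2, -0.2, -0.4, 0, -0.7], [-0.4, -0.4, -0.7, 0, -0.7], [-0.5, -0.5, -0.9, 0, -0.7], [-0.5, -0.5, -0.9, 0, -0.7]]}}

```text
clock: 14.8
eef_pos: [0.4375, 0.1022, 0.6886]
tool_rot: [-0.473, 0.863, -0.059, 0.167]
ft_force: [-0.1, -0.3, -4.1]
grip_width: 0.0132
```

```bash
python3 st.py
```

```text
14.8 [ 0.248  0.185  1.118  2.149 -0.03  -2.33 ] [0.4375 0.1022 0.6886] [-0.1 -0.3 -4.1] [-0.17  0.72 -0.02] 0.013247942015502208
[[-0.497 -0.797  0.343]
 [-0.836  0.546  0.056]
 [-0.232 -0.259 -0.937]]
```

Tilt is 20.4° and rising, with r increasing; continue.

>>> {"method": "carry_out", "body": {"moves": [[-0.2, -0.2, -0.4, 0, -0.7], [-0.4, -0.4, -0.7, 0, -0.7], [-0.5, -0.5, -0.9, 0, -0.7], [-0.5, -0.5, -0.9, 0, -0.7]]}}

```text
clock: 15.2
eef_pos: [0.4506, 0.1051, 0.7041]
tool_rot: [-0.471, 0.859, -0.065, 0.19]
ft_force: [0.3, -0.2, -5.0]
grip_width: 0.0132
```

>>> {"method": "carry_out", "body": {"moves": [[-0.2, -0.2, -0.4, 0, -0.7], [-0.4, -0.4, -0.7, 0, -0.7], [-0.5, -0.5, -0.9, 0, -0.7], [-0.5, -0.5, -0.9, 0, -0.7]]}}

```text
clock: 15.6
eef_pos: [0.4576, 0.1066, 0.7203]
tool_rot: [-0.469, 0.854, -0.072, 0.213]
ft_force: [-0.3, 0.7, -4.5]
grip_width: 0.0134
```

>>> {"method": "carry_out", "body": {"moves": [[-0.1, -0.1, -0.4, 0, -0.7], [-0.2, -0.2, -0.8, 0, -0.7], [-0.3, -0.3, -1, 0, -0.7], [-0.3, -0.3, -1, 0, -0.7]]}}

```text
clock: 16.0
eef_pos: [0.4351, 0.1017, 0.7443]
tool_rot: [-0.466, 0.848, -0.079, 0.239]
ft_force: [0.1, 1.0, -5.2]
grip_width: 0.0135
```

```bash
python3 st.py
python3 - <<'E'
from workcell import bot, imaging, order
from h import *
cv2.imwrite("pics/w7.png",imaging.camera("wrist")[:,:,::-1])
cv2.imwrite("pics/s7.png",imaging.camera("scene")[:,:,::-1])
E
```

```text
16.0 [ 0.25   0.177  1.263  2.149 -0.032 -2.334] [0.4351 0.1017 0.7443] [ 0.1  1.  -5.2] [-0.14  1.1   0.05] 0.013511618747245217
[[-0.452 -0.753  0.478]
 [-0.828  0.554  0.089]
 [-0.332 -0.356 -0.874]]
```

View pics/w7.png

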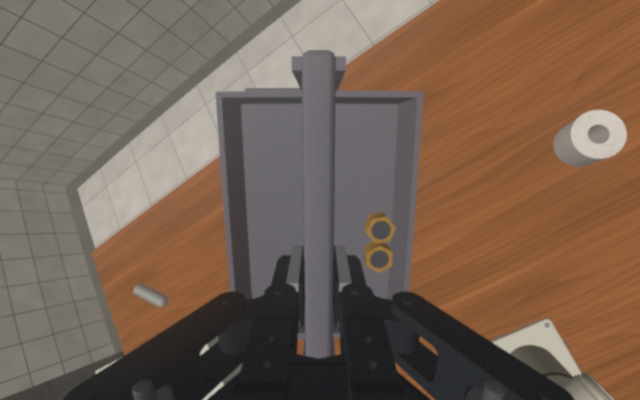

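View pics/s7.png

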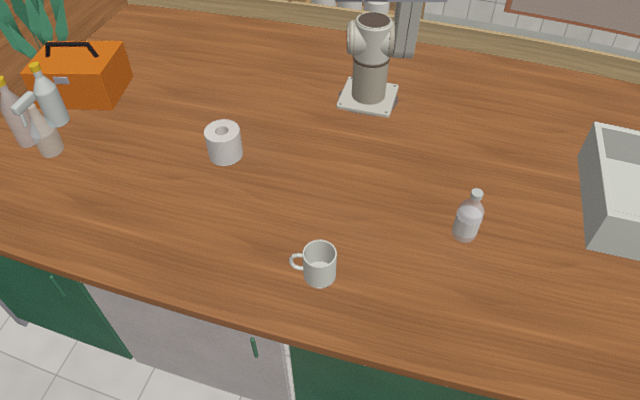

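>>> {"method": "carry_out", "body": {"moves": [[-0.1, -0.1, -0.4, 0, -0.7], [-0.2, -0.2, -0.8, 0, -0.7], [-0.3, -0.3, -1, 0, -0.7], [-0.3, -0.3, -1, 0, -0.7]]}}

```text
clock: 16.5
eef_pos: [0.4133, 0.0968, 0.765]
tool_rot: [-0.463, 0.843, -0.085, 0.261]
ft_force: [-0.4, 0.2, -5.2]
grip_width: 0.0137
```

>>> {"method": "carry_out", "body": {"moves": [[-0.1, -0.1, -0.4, 0, -0.7], [-0.2, -0.2, -0.8, 0, -0.7], [-0.3, -0.3, -1, 0, -0.7], [-0.3, -0.3, -1, 0, -0.7]]}}

```text
clock: 16.9
eef_pos: [0.3899, 0.0914, 0.7847]
tool_rot: [-0.46, 0.837, -0.091, 0.283]
ft_force: [0.1, 0.6, -5.3]
grip_width: 0.0134
```

>>> {"method": "carry_out", "body": {"moves": [[0, 0, 0, 0, -0.7], [0, 0, 0, 0, -0.7], [0, 0, 0, 0, -0.7], [0, 0, 0, 0, -0.7], [0, 0, 0, 0, -0.7], [0, 0, 0, 0, -0.7], [0, 0, 0, 0, -0.7], [0, 0, 0, 0, -0.7]]}}

```text
clock: 17.7
eef_pos: [0.3912, 0.0917, 0.7836]
tool_rot: [-0.46, 0.837, -0.091, 0.282]
ft_force: [-0.1, -0.3, -4.9]
grip_width: 0.013
```

```bash
python3 st.py
cat > nuts.py <<'E'
import sys
from workcell import bot, imaging, order
from h import *
o=bot.get_obs();M=R.from_quat(o["tool_rot"]).as_matrix();m=imaging.camera_model("wrist");im=imaging.camera("wrist").copy()
T=np.c_[M[:,1],M[:,0],-M[:,2]];g=o["eef_pos"]+.006*M[:,2];org=g-.125*T[:,2]
m2=dict(m);m2["eye"]=T.T@(np.array(m["eye"])-org);m2["rotation"]=R.from_matrix(T.T@R.from_quat(m["rotation"]).as_matrix()).as_quat()
h=cv2.cvtColor(im,cv2.COLOR_RGB2HSV);mask=cv2.inRange(h,(14,110,90),(26,255,255))
mask[:, :215]=0;mask[:,425:]=0
n,l,s,c=cv2.connectedComponentsWithStats(cv2.morphologyEx(mask,cv2.MORPH_CLOSE,np.ones((3,3))))
for i in range(1,n):
    if s[i][4]>40: print(s[i],c[i].round(1),"tote xyz",ray(m2,*c[i],.02).round(4))
for P,col in(((.091,.066,.004),(255,0,0)),((-.095,-.07,.055),(0,255,0)),((-.095,.07,.055),(0,255,0)),((.095,-.07,.055),(0,255,0)),((-.101,0,.138),(0,0,255))):
    p=proj(m2,P)[0];print(P,p);cv2.circle(im,tuple(int(v) for v in p),3,col,-1)
print("lip z",(org+T@[.091,.066,.004]),"org",org)
cv2.imwrite(sys.argv[1],im[:,:,::-1])
E
python3 nuts.py pics/w8.png; python3 -c "
from workcell import imaging;import cv2
cv2.imwrite('pics/t8.png',imaging.camera('top')[:,:,::-1])"
```

```text
17.7 [ 0.255  0.091  1.27   2.149 -0.036 -2.332] [0.3912 0.0917 0.7836] [-0.1 -0.3 -4.9] [-0.25  1.26  0.05] 0.01302474897224016
[[-0.417 -0.719  0.556]
 [-0.821  0.56   0.108]
 [-0.389 -0.412 -0.824]]
[363 227  31  70 904] [376.  257.8] tote xyz [0.0456 0.0499 0.02  ]
(0.091, 0.066, 0.004) [386.70949411 291.75473153]
(-0.095, -0.07, 0.055) [200.95188585  78.12068426]
(-0.095, 0.07, 0.055) [432.83556471  77.9686614 ]
(0.095, -0.07, 0.055) [230.09729352 333.52386875]
(-0.101, 0, 0.138) [315.85238708  37.96784144]
lip z [0.36878626 0.10220938 0.61583916] org [0.46397099 0.10589652 0.67566618]
```

View pics/w8.png

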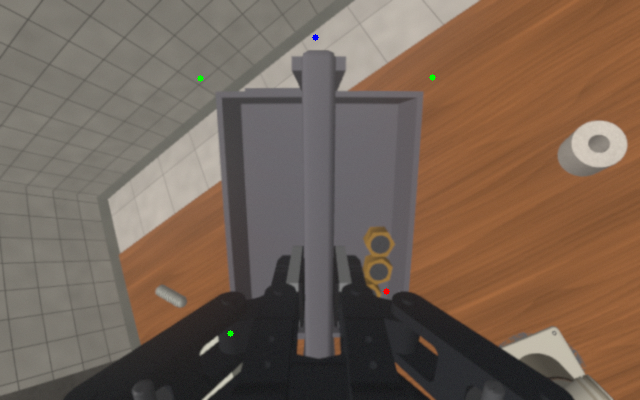

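View pics/t8.png

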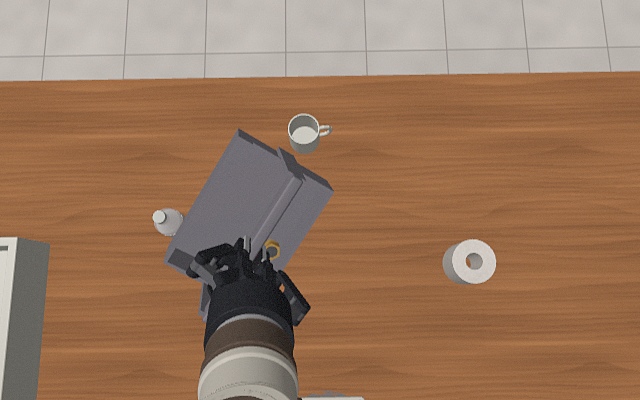

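```bash
cat > off.py <<'E'
from workcell import bot, imaging
from h import *
from scipy.optimize import least_squares
o=bot.get_obs();M=R.from_quat(o["tool_rot"]).as_matrix();m=imaging.camera_model("wrist")
T=np.c_[M[:,1],M[:,0],-M[:,2]];org=o["eef_pos"]+.006*M[:,2]-.125*T[:,2]
m2=dict(m);m2["eye"]=T.T@(np.array(m["eye"])-org);m2["rotation"]=R.from_matrix(T.T@R.from_quat(m["rotation"]).as_matrix()).as_quat()
P=np.array([(-.095,-.07,.055),(-.095,.07,.055),(-.101,-.007,.138),(-.101,.007,.138)])
def fit(uv):
    f=lambda q:(proj(m2,R.from_rotvec([0,q[3],0]).apply(P-[0,0,.125])+[0,0,.125]+q[:3])-uv).ravel()
    s=least_squares(f,[0,0,0,0]);print(s.x.round(4),s.fun.round(1));return s.x
fit([(213,86),(423,86),(302,47),(335,47)])   # w4
q=fit([(217,92),(423,92),(302,51),(334,51)])   # w8
# nuts
Rq=R.from_rotvec([0,q[3],0]);m3=dict(m2)
m3["eye"]=Rq.inv().apply(m2["eye"]-q[:3]-[0,0,.125])+[0,0,.125];m3["rotation"]=(Rq.inv()*R.from_quat(m2["rotation"])).as_quat()
for uv in((380,241),(378,270),(372,290)):
    p=ray(m3,*uv,.02);print("nut",p.round(4),"dist to lip",np.linalg.norm(p-[0,0,.016]-[.091,.066,.004]).round(4))
Tt=T@Rq.as_matrix();print("x,y axis angle from vertical",np.arccos(Tt[2,0]),np.arccos(Tt[2,1]),"tilt",np.arccos(Tt[2,2]))
E
python3 off.py
python3 - <<'E'
import cv2
a=cv2.imread('pics/w8.png')[200:330,300:460]
cv2.imwrite('pics/w8c.png',cv2.resize(a,None,fx=4.5,fy=4.5,interpolation=cv2.INTER_CUBIC))
E
```

```text
[ 0.      0.0008 -0.0151 -0.0499] [ 0.6  0.  -0.1 -0.1 -1.4  0.   1.1  0. ]
[ 0.0012  0.001  -0.0151 -0.0839] [-1.1  0.  -1.8 -0.1 -0.4  0.   2.1  0. ]
nut [0.026  0.0541 0.02  ] dist to lip 0.0661
nut [0.0539 0.0537 0.02  ] dist to lip 0.0391
nut [0.074  0.0492 0.02  ] dist to lip 0.0239
x,y axis angle from vertical 1.9187910703310347 1.9703235618438326 tilt 0.543691348050245
```

View pics/w8c.png

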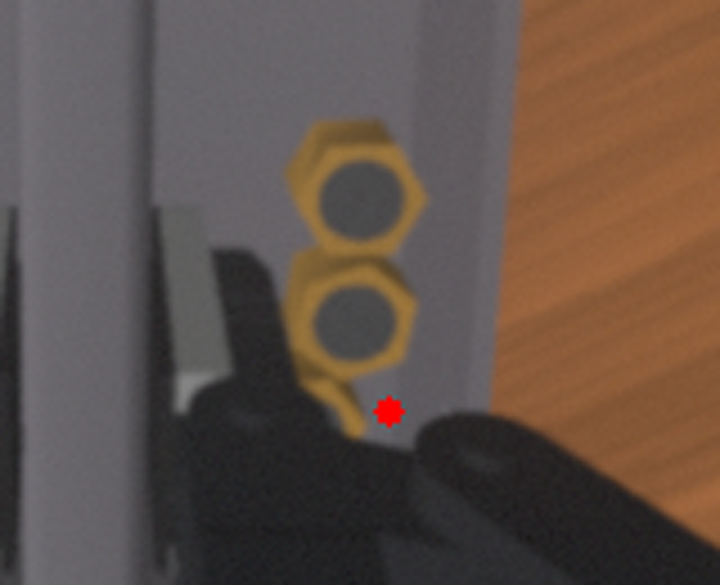

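>>> {"method": "carry_out", "body": {"moves": [[0, 0, 0, 0, -0.7], [0, 0, 0, 0, -0.7], [0, 0, 0, 0, -0.7], [0, 0, 0, 0, -0.7], [0, 0, 0, 0, -0.7], [0, 0, 0, 0, -0.7], [0, 0, 0, 0, -0.7], [0, 0, 0, 0, -0.7], [0, 0, 0, 0, -0.7], [0, 0, 0, 0, -0.7]]}}

```text
clock: 18.8
eef_pos: [0.3912, 0.0917, 0.7836]
tool_rot: [-0.46, 0.837, -0.091, 0.282]
ft_force: [0.3, 0.1, -5.0]
grip_width: 0.0129
```

```bash
python3 st.py
python3 - <<'E'
from workcell import imaging
import cv2,numpy as np
a=imaging.camera("wrist").copy();b=cv2.imread('pics/w8.png')[:,:,::-1]
d=cv2.absdiff(np.ascontiguousarray(a),np.ascontiguousarray(b)).max(2)
print(d[60:300,215:425].mean(), (d[60:300,215:425]>40).sum())
g=lambda x:cv2.cvtColor(np.ascontiguousarray(x[80:310,205:300]),cv2.COLOR_RGB2GRAY).astype(float)
print("tote",cv2.phaseCorrelate(g(b),g(a)))
g=lambda x:cv2.cvtColor(np.ascontiguousarray(x[215:290,355:400]),cv2.COLOR_RGB2GRAY).astype(float)
print("nuts",cv2.phaseCorrelate(g(b),g(a)))
cv2.imwrite("pics/w9.png",a[:,:,::-1])
t=imaging.camera("top");t0=cv2.imread('pics/top0.png')[:,:,::-1]
for n,(x0,x1,y0,y1) in dict(roll=(435,505,230,290),mug=(285,335,108,128),soap=(148,165,205,235)).items():
    print(n,cv2.absdiff(np.ascontiguousarray(t[y0:y1,x0:x1]),np.ascontiguousarray(t0[y0:y1,x0:x1])).mean())
E
```

```text
18.8 [ 0.255  0.091  1.27   2.149 -0.036 -2.332] [0.3912 0.0917 0.7836] [ 0.3  0.1 -5. ] [-0.27  1.2  -0.06] 0.01288584636755165
[[-0.417 -0.719  0.556]
 [-0.821  0.56   0.108]
 [-0.389 -0.411 -0.824]]
1.9416468253968253 29
tote ((-0.008599517327255057, -0.024629145068189473), 1.048922943601424)
nuts ((0.5092952304095952, 0.5346523128457434), 0.9934752385380501)
roll 7.895555555555555
mug 7.472333333333333
soap 8.031372549019608
```

>>> {"method": "carry_out", "body": {"moves": [[0, 0, 0, 0, -0.705], [0, 0, 0, 0, -0.71], [0, 0, 0, 0, -0.71], [0, 0, 0, 0, -0.71], [0, 0, 0, 0, -0.71], [0, 0, 0, 0, -0.71]]}}

```text
clock: 19.5
eef_pos: [0.3911, 0.0917, 0.7836]
tool_rot: [-0.46, 0.837, -0.091, 0.282]
ft_force: [-0.0, 0.3, -5.1]
grip_width: 0.0134
```

>>> {"method": "carry_out", "body": {"moves": [[0, 0, 0, 0, -0.71], [0, 0, 0, 0, -0.71], [0, 0, 0, 0, -0.71], [0, 0, 0, 0, -0.71], [0, 0, 0, 0, -0.71], [0, 0, 0, 0, -0.71], [0, 0, 0, 0, -0.71], [0, 0, 0, 0, -0.71], [0, 0, 0, 0, -0.71], [0, 0, 0, 0, -0.71]]}}

```text
clock: 20.5
eef_pos: [0.3911, 0.0917, 0.7836]
tool_rot: [-0.46, 0.837, -0.091, 0.282]
ft_force: [-0.3, 0.3, -5.3]
grip_width: 0.0134
```

```bash
python3 st.py
python3 - <<'E'
from workcell import imaging
import cv2,numpy as np
a=imaging.camera("wrist").copy();b=cv2.imread('pics/w9.png')[:,:,::-1]
G=lambda x:cv2.cvtColor(np.ascontiguousarray(x),cv2.COLOR_RGB2GRAY).astype(float)
print("tote",cv2.phaseCorrelate(G(b[80:310,205:300]),G(a[80:310,205:300])))
print("nuts",cv2.phaseCorrelate(G(b[215:290,355:400]),G(a[215:290,355:400])))
cv2.imwrite("pics/w10.png",a[:,:,::-1])
s=imaging.camera("scene");s0=cv2.imread('pics/scene0.png')[:,:,::-1]
for n,(x0,x1,y0,y1) in dict(roll=(195,255,110,175),mug=(280,345,230,295),soap=(445,495,180,250)).items():
    print(n,cv2.phaseCorrelate(G(s0[y0:y1,x0:x1]),G(s[y0:y1,x0:x1])))
E
```

```text
20.5 [ 0.255  0.091  1.27   2.149 -0.036 -2.332] [0.3911 0.0917 0.7836] [-0.3  0.3 -5.3] [-0.28  1.28  0.  ] 0.013379779970130998
[[-0.417 -0.719  0.556]
 [-0.821  0.56   0.108]
 [-0.389 -0.411 -0.824]]
tote ((0.13477012126225674, -0.032082202877191435), 1.0170484386434224)
nuts ((0.42954893831883467, 0.33849890404741956), 1.032270026363043)
roll ((-0.022023866214311738, 0.01507816898371317), 0.9945257506287866)
mug ((-0.008187896241103942, 0.008499910112050202), 0.9859556166896761)
soap ((-0.0715006325425449, -0.015891642004774553), 0.9775834718008513)
```

View pics/w10.png

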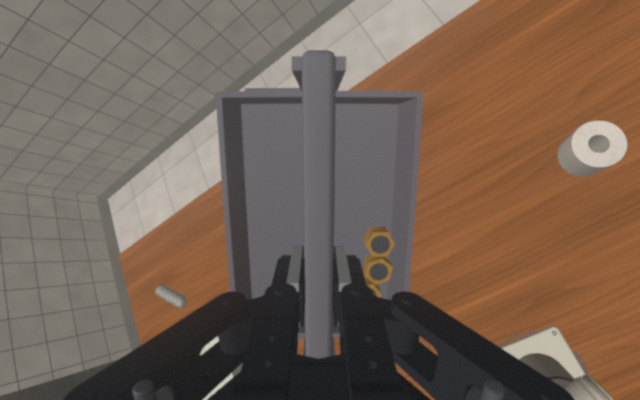

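```bash
python3 -c "
from workcell import order
print(order.job_done())"
```

```text
the job is handed in; nothing more can be done
None
```

I gripped the tote by its strap, lifted it and tilted it over with the lip corner lowest. I handed the job in at about 20.6 s, still holding it up and still; no verdict was reported.

**How I tilted it:** the moves can't command a tilt. I turned the lip toward the base and pushed the arm up against its joint limits until the tool leaned over.

**Last checks:**

| Check | Measured | Required |
|---|---|---|
| Tote tilt | about 31° (0.54 rad) | 15–60° |
| Tote x dip toward the lip | about 20° | at least 5° |
| Tote y dip toward the lip | about 23° | at least 5° |
| Height above the counter | about 0.6 m or more | over 30 mm |
| Nut distances from the lip corner | about 24, 39 and 66 mm | below 80 mm |

- **Nuts:** all three lie in a row along the wall into the corner. The nearest is partly hidden behind a finger in the picture, so its figure is rougher.
- **Stillness:** between the last two pictures, about 1.6 s apart, the tote moved about 0.1 px or less. The nuts shifted about 0.4 px, so they were still or only creeping very slightly.
- **Bystanders:** the soap, roll and mug moved less than 0.1 px in the scene camera since the start.

**What did not go as planned:**
- Early reach tests left the tool leaning 9°, so I took the strap at that lean and the tote lined itself up with the jaws.
- On the first lift the strap slipped about 15 mm in the pads and pivoted a few degrees. It held after that, apart from about 2° more pivot while tilting.
- The grip force cannot be read. I kept it light by closing the fingers only slightly past the strap's width, so I cannot confirm it stayed under 60 N per finger.

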